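# Hold the carriage lock down and slide the board under the microscope

### The arm

A 6-joint arm with a two-finger parallel gripper is mounted at the origin on the work surface. World frame = base frame: x ahead of the robot, y to its left, z up, the work surface at z = 0. Lengths are in m, angles in degrees, forces in N, time in s.
With the tool pointing down it reaches from about 0.25 to 0.725 m from the base axis. Payload 9.7 kg.
Tool frame: the origin (TCP) lies at the very end of the fingers, on their centre line; the grasp point (between the pads) lies 19 mm behind it; z points along the fingers, y is the line along which they close (so a half turn about z gives the same grasp; the last joint's range is limited). The gripper opens to 85 mm and grips with 20 to 120 N. Pads are 22 mm wide; open, the fingers measure 114 mm over their backs; the gripper's body (76 mm by 85 mm) begins 54 mm behind the grasp point. The pads swing forward as they close: fully open they stand 13 mm farther back than shut.
Start: joints at [73.797, 4.979, 10.078, 95.1, 0, 90], TCP at [0.153, 0.528, 0.231] pointing down, gripper open.
Joint ranges: [-179.16, 179.16], [-48.56, 103.87], [-65.8, 70.77], [-126.05, 130.52], [-82.76, 87.17], [-180, 180]. Speed limits (degrees/s): [127.2, 127.2, 147.25, 180, 180, 180].

### API

Orientations are given as [roll, pitch, yaw] about the fixed x, y, z axes, in that order (R = Rz(yaw) Ry(pitch) Rx(roll)).
In Python, from workcell import bot gives the robot as it stands.
- The arm moves only by the tool arm_command, never from a script. Its argument "series" is a list of rows, each a list of 4 numbers: the shift along the tool's x, y, z in m, then the turn about the tool's z in rad. A call has exactly 5 rows; each row is the pose to reach, as a shift and turn from the pose commanded when the call began, along the tool's axes at that moment; what a row does not reach only later rows make up. A row lasts 1/10 s, in which the tool goes at most 50 mm and 8.59 degrees, less where a joint would pass 70% of its speed; a pose out of reach is approached as far as the arm can. A call with a gripper value outside its range is refused whole. "hand" is the finger opening in m, from 0 to 0.0854, set as the call begins (left out, the last holds). The fingers move at their own pace and stop on an object; "grip_force" is the grip in N (left out, the last holds). Time passes only in rows, so rows that repeat a pose let the fingers close, or fill a call up. It gives the time, the measured TCP pose, the force, the opening and the grip force at its end, in the units of the state.
- bot.get_obs(): the state, without advancing time (a new reading comes with each control period).
- bot.camera(name): name is "scene" or "top" or "wrist"; returns a dict with "color" (400x640x3 uint8, blue, green, red), "camera_matrix" (3x3 intrinsics, pixels), "xyz" and "orientation" of the camera in the world; the wrist camera has in their place "T_tool_cam" (4x4, takes a point from camera to tool coordinates, whose origin is the TCP and whose axes are the flange's). Camera axes: x right, y up, looking along -z (the intrinsics and any distortion apply to the point x, -y, -z); pixel columns grow to the right and rows downward; lengths in m; the calibration is good to about 2 mm. A picture is of the moment at which its call begins: read the wrist's pose just before it. There is no depth.
- bot.job_done(): hands the job in; it is judged then, once.
Trained networks look in the newest picture that a camera, given by its name, has taken for a name from the list of things; names that differ only in an ending like _2 or _b are one class to them, and where a whole thing is asked for, a point or a joint stands for the part that bears it (a point fixed in the world has none). Each returns a list of dicts, best first, with "confidence" (0 to 1); they miss things now and then, are a little off and sometimes report something else, mostly with a low value. They report only what shows in the picture. A call takes as long as a camera call. They do not tell look-alikes from the thing itself.
- bot.find_in(camera, target): "location" ([column, row] in pixels, amid what is visible of it).
- bot.mark_of(camera, target): "location" ([column, row] in pixels: a listed point, or the origin of a listed thing).
The state is a dict: "time": time; "q": joint angles; "qd": joint speeds; "joint_efforts": joint torques, N m; "ee_pos": TCP position; "tcp_rot": TCP orientation; "wrist_force": force on the tool from outside, world axes, zero at the start; "torque": the same for the moment, N m; "opening": finger opening in m; "grasp_force": force on a finger pad.
Only numpy, scipy, OpenCV 4.12 (cv2) and the standard library are available. Lean on these libraries where they do the work, as an engineer would, in place of code of your own. Each camera call takes 0.05 s, during which the arm holds its last target. There are 200 camera calls.

### The job

Bring the circuit board under the microscope: with a fingertip press the orange lock button on the carriage right down and, keeping it held down, push the carriage along its rail until it meets the red end stop, then let the button spring back up so that it locks the carriage there. Do not pick up or touch the board, which must stay lying in its nest, do not touch the microscope, and leave everything else on the bench where it is.

Things in the scene. Friction and masses are not known exactly. Their poses are not given: they have to be found in the camera images.
- slide: Low inspection slide across the microscope's foot: dark base 145 x 480 mm, two guide rods and, centred at x = -72 mm, an aluminium index rail with a comb of steel lock teeth, top 44 mm above the bench. Origin on the bench under the slide's middle; rods and rail run along its y axis, the carriage travels towards its -y (towards the microscope). Fixed; place and yaw (up to 13 degrees) vary.
- carriage (a joint): Travel of the aluminium carriage, m: 0 where it starts (locked), growing towards the microscope (slide's -y); the end stop is met after 0.080 to 0.120, different each time. About 0.8 kg, 2 N drag; cannot be lifted. The board nest is at its front (-y), the bracket with the lock button at its rear on the -x side.
- lock_button (a joint): How far the lock button is pressed, m: 0 up (locked), 0.007 fully down. Its spring pushes up with 2.4 N at the top, 6.6 N fully down. The pawl clears the lock teeth only beyond 0.005; let up on the way, it locks again between teeth 12 mm apart. It must also be down to pass the end stop's own tooth in the last 11 mm. Side load before it is down makes it bind.
- lock_top (a point): Centre of the top of the round orange lock button (32 mm diameter), 68 mm above the bench when up, 61 when down; pressed vertically; moves with the carriage. On its -y (travel) side stands a black thumb ledge for the fingertip to push on: face 20 mm from the button's centre, 40 mm wide (x), 14 mm thick, top 80 mm above the bench. Other sides open. Axes are the slide's.
- bumper (a point): Middle of the front (-y) face of the carriage's bracket, 34 mm ahead of the lock button's centre, 58 mm above the bench: the face that meets the end stop.
- stop_face (a point): Middle of the striking face of the red end stop, 58 mm above the bench, in line with the bumper along the rail: the carriage is home when the bumper meets it. Red block 40 mm wide (x), reaching 30 mm behind the face, top 72 mm above the bench, clamped on the index rail by a black thumbscrew on its -x side; it does not yield.
- microscope: White stereo microscope on a pillar stand, fixed. Origin on the bench under its optical axis (slide's x 0, y -128 mm), axes the slide's. Foot plate 18 mm thick, x -110 to +190, y +-120 mm. Ring light radius 48 mm, underside 148 mm up; body radius 53 mm up to 332 mm; knobs to y +-80 mm; eyepieces lean to x -120 mm, 430 mm high; pillar at x +135 mm, 400 mm high.
- board_mid (a point): Centre of the loose green circuit board, 64 x 112 x 5 mm (long side along the slide's y), 50 g, lying in the nest on the carriage.
- nest_mid (a point): Centre of the board's place in the nest on the carriage (coincides with board_mid when the board lies home), 56 mm above the bench; it lies 72 mm to +x and 210 mm to -y of the lock button's axis. Black lips 5 mm high hold the board by its edges with 1.5 mm clearance.
- dispenser_mid (a point): Clear alcohol dispenser bottle, 60 mm diameter, 120 mm high, loose, behind the load end of the slide; point at mid height (55 mm).
- dish_mid (a point): Steel parts dish, 84 mm diameter, 24 mm high, loose, in front of the slide; point at mid height.
- driver_grip (a point): Green-handled screwdriver 150 mm long, loose, lying in front of the slide; point in its handle.
- flux_mid (a point): Amber flux jar, 42 mm diameter, 36 mm high, loose, standing on the microscope's foot plate behind the slide; point at mid height.
- spool_mid (a point): Solder wire spool lying flat, 64 mm diameter, 32 mm high, loose, to the left; point at mid height.
- meter_mid (a point): Teal multimeter lying on its back, 160 x 78 x 34 mm, loose, to the left; point at mid height.
- brush_grip (a point): Cleaning brush 160 mm long, loose, lying in front of the microscope; point in its handle.
Mind the look-alikes: they are no part of the job. Of the things like the part that bears board_mid, leave any that is blue or purple; of the rest the larger one is meant.

How it is judged (in metres and radians):
On the way, in this order (a step that is already met when the one before it is completed fails the run):
1. the lock button is held down with the carriage on its way along the rail (value of joint lock_button above 0.0045 m and value of joint carriage above 0.03 m), for 0.1 s.
2. the carriage is at the end stop with the button still held down (value of joint lock_button above 0.0045 m and horizontal distance between bumper and stop_face below 0.003 m), for 0.1 s.
At the end, for the whole second after the job is handed in: The carriage rests at the end stop (bumper within 3 mm of the stop's face) with the lock button sprung up again (pressed less than 2 mm), the board lying flat in its nest (within 6 mm of its place), everything at rest (horizontal distance between bumper and stop_face below 0.003 m and value of joint lock_button below 0.002 m and velocity of joint carriage between -0.005 and 0.005 m/s and distance between board_mid and nest_mid below 0.006 m and angle between board_mid's own z axis and vertical below 0.05 rad); the robot touches nothing.
It fails at once if the board is touched by the robot, or lifted out of its nest (more than 10 mm from its place) (contact force between any of the fingers, the arm and board above 0.3 N or distance between board_mid and nest_mid above 0.01 m).
It fails at once if the robot knocks against the microscope (contact force between any of the fingers, the arm and microscope above 2 N).
It fails at once if something else on the bench is moved more than 15 mm or lifted (distance of any of dispenser_mid, dish_mid, driver_grip, flux_mid, spool_mid, meter_mid, brush_grip from where it was at the start of the episode above 0.015 m).
It also fails if it takes over 38 s, if anything falls off the work surface, if the arm or the gripper's body presses on something with over 40 N, if the wrist force passes 120 N, or if a joint passes its speed limit or range.

## Working session

There is one attempt and no reset: what is moved stays moved. The work goes in short steps, Python scripts to look and compute and a tool call to move; the robot and the scene stay as the last step left them, time stands still between calls to the robot, and variables do not carry over. Pictures are saved under pics/ and viewed, at most 10 in all, crops included, and the job is handed in when it is done.

Besides the shell and the picture viewer there is one more tool, called after ">>>" as name([rows], argument=value, ...), one row to a line, values as JSON. arm_command: Moves the arm, as the interface text tells. Its arguments: {"type":"object","properties":{"series":{"type":"array"},"hand":{"type":"number"},"grip_force":{"type":"number"}},"required":["series"]}

```bash
mkdir -p pics; ls; cat > h.py <<'E'
import numpy as np, cv2
from scipy.spatial.transform import Rotation as Ro
from workcell import bot
def Rm(o):
    o=np.array(o,float)
    if o.shape==(3,3): return o
    return Ro.from_euler('xyz',o,degrees=True).as_matrix()
def cam(n):
    o=bot.get_obs(); c=bot.camera(n)
    if n=='wrist':
        T=np.eye(4);T[:3,:3]=Rm(o['tcp_rot']);T[:3,3]=o['ee_pos'];T=T@np.array(c['T_tool_cam'])
        c['R'],c['p']=T[:3,:3],T[:3,3]
    else: c['R'],c['p']=Rm(c['orientation']),np.array(c['xyz'])
    return c
def ray(c,px):
    K=np.array(c['camera_matrix']);d=np.linalg.inv(K)@[px[0],px[1],1]
    return c['R']@(d*[1,-1,-1])
def at(c,px,z):
    d=ray(c,px);return c['p']+d*(z-c['p'][2])/d[2]
def proj(c,P):
    K=np.array(c['camera_matrix']);v=c['R'].T@(np.array(P)-c['p'])*[1,-1,-1];v=K@v;return v[:2]/v[2]
E
python3 - <<'E'
from h import *
print(bot.get_obs())
Z=dict(lock_top=.068,bumper=.058,stop_face=.058,board_mid=.056,nest_mid=.056,slide=0,microscope=0,dispenser_mid=.055,dish_mid=.012,flux_mid=.036)
for n in('scene','top'):
    c=cam(n);cv2.imwrite(f'pics/{n}0.png',c['color']);print(n,c['p'],c['orientation'],[k for k in c])
    for t,z in Z.items():
        for r in bot.mark_of(n,t)[:3]: print(t,np.round(r['location'],1),round(r['confidence'],2),np.round(at(c,r['location'],z),4))
E
```

```text
pics
{'time': 0.0, 'q': array([7.37981183e+01, 5.01218934e+00, 1.00332296e+01, 9.50992154e+01,
       6.37928662e-04, 8.99992794e+01]), 'qd': array([ 0.0570913 ,  0.02227244,  0.1183111 , -0.07334962,  0.06647014,
        0.05817194]), 'joint_efforts': array([ 1.15487715e-04, -5.20388103e+01,  4.64801967e+01,  1.64836604e-02,
        1.74820907e-04, -2.49006938e-06]), 'ee_pos': array([0.15339441, 0.52793368, 0.23056165]), 'tcp_rot': array([-1.79921825e+02, -6.38911198e-04,  1.63798838e+02]), 'wrist_force': array([ 0.29610719, -0.14425583, -1.32288466]), 'torque': array([-0.00464031, -0.0898182 , -0.01842126]), 'grasp_force': 0.0, 'opening': 0.08512001205544983}
scene [ 1.5951466  -0.33474995  0.93009603] [51.57972438 -1.23444103 74.65185723] ['color', 'camera_matrix', 'xyz', 'orientation', 'R', 'p']
lock_top [351.  185.4] 0.41 [0.5181 0.0864 0.068 ]
bumper [345.2 188.8] 0.83 [0.5188 0.0667 0.058 ]
bumper [318.3 191.9] 0.47 [ 0.5138 -0.024   0.058 ]
stop_face [317.1 195.6] 0.73 [ 0.5317 -0.0328  0.058 ]
board_mid [184.6 252.1] 0.78 [ 0.6849 -0.452   0.056 ]
board_mid [161.8 218.4] 0.7
[... 485 characters left out ...]
77] ['color', 'camera_matrix', 'xyz', 'orientation', 'R', 'p']
lock_top [278.3 206.2] 0.63 [0.5163 0.0939 0.068 ]
bumper [290.  208.2] 0.84 [0.5111 0.064  0.058 ]
bumper [162.3 226.9] 0.31 [0.4691 0.4049 0.058 ]
stop_face [324.1 199.8] 0.83 [ 0.5314 -0.0271  0.058 ]
board_mid [423.3 278.5] 0.92 [ 0.3188 -0.2822  0.056 ]
board_mid [506.  219.2] 0.89 [ 0.469  -0.5057  0.056 ]
board_mid [478.5 168.4] 0.77 [ 0.6061 -0.4405  0.056 ]
nest_mid [356.3 174. ] 0.95 [ 0.5989 -0.1147  0.056 ]
slide [343.5 176.7] 0.57 [ 0.6006 -0.0812  0.    ]
dispenser_mid [272.2 130.6] 0.93 [0.7232 0.1095 0.055 ]
dish_mid [358.4 233.7] 0.69 [ 0.4407 -0.1178  0.012 ]
flux_mid [357.2 136.6] 0.49 [ 0.7052 -0.1208  0.036 ]
```

```bash
python3 - <<'E'
import cv2
a=cv2.imread('pics/top0.png');cv2.imwrite('pics/top_full.png',cv2.resize(a,(800,500)))
cv2.imwrite('pics/top_crop.png',cv2.resize(a[120:270,230:430],(800,600),interpolation=cv2.INTER_CUBIC))
b=cv2.imread('pics/scene0.png');cv2.imwrite('pics/sc_crop.png',cv2.resize(b[100:310,150:430],(800,600),interpolation=cv2.INTER_CUBIC))
E
```

```text
(no output)
```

View pics/top_full.png

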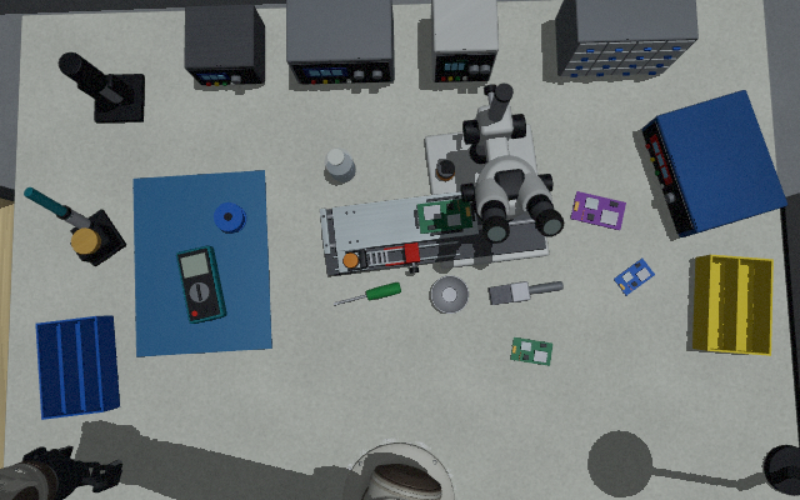

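View pics/top_crop.png

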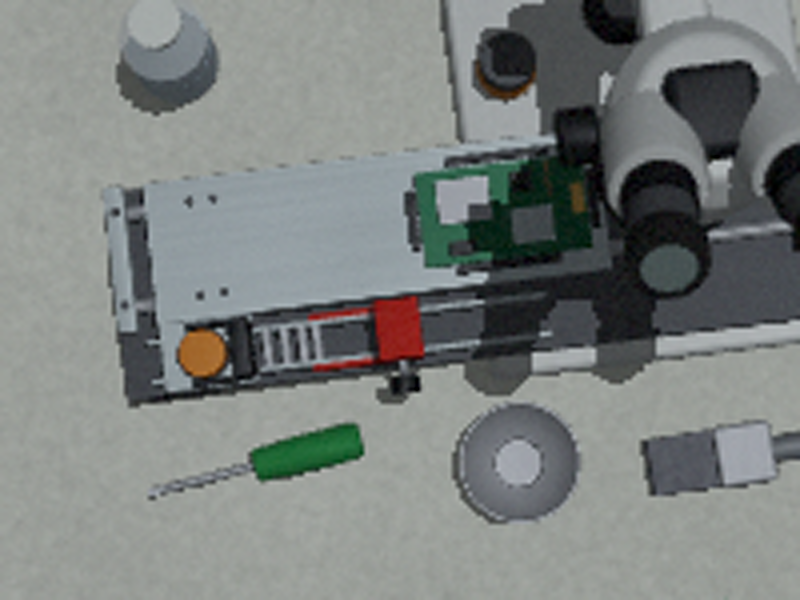

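View pics/sc_crop.png

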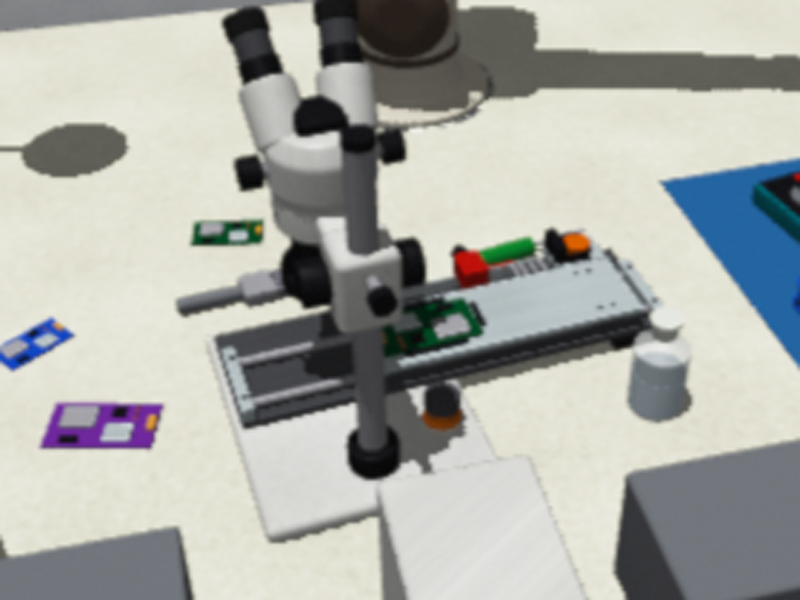

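The board meant is the one at top (356,174): green, large and lying in the nest. The small green one at (425,280) and the purple (478,168) and blue (506,219) ones are look-alikes. The crop above confirms it. The orange button is at top px ≈(281,208), and the red stop face is at ≈(323,202). I'll move above the button for a closer look.

```bash
cat >> h.py <<'E'
def shift(P,yaw=None):
    o=bot.get_obs();R=Rm(o['tcp_rot']);s=R.T@(np.array(P)-o['ee_pos'])
    t=0 if yaw is None else -((yaw-o['tcp_rot'][2]+180)%360-180)
    return np.round(s,4),round(np.deg2rad(t),4)
E
python3 - <<'E'
from h import *
print(shift([.48,.12,.26],95))
c=cam('wrist');print(np.round(c['T_tool_cam'],3),np.round(c['camera_matrix'],0))
c=cam('top');a=c['color']
h=cv2.cvtColor(a,cv2.COLOR_BGR2HSV)
for nm,lo,hi,z in(('or',(8,150,120),(22,255,255),.068),('red',(0,180,120),(4,255,255),.072)):
    m=cv2.inRange(h,lo,hi);n,l,s,ce=cv2.connectedComponentsWithStats(m)
    for i in range(1,n):
        if s[i,4]>25 and abs(ce[i]-[305,205]).max()<45: print(nm,s[i],ce[i],at(c,ce[i],z))
E
```

```text
(array([-0.4275, -0.3008, -0.0287]), np.float64(1.2008))
[[-0.     0.963  0.268  0.068]
 [ 1.     0.     0.    -0.001]
 [ 0.     0.268 -0.963 -0.142]
 [ 0.     0.     0.     1.   ]] [[333.   0. 319.]
 [  0. 333. 203.]
 [  0.   0.   1.]]
or [275 203  11  11 101] [280.         207.82178218] [0.51192812 0.0894637  0.068     ]
red [324 194  12  16 149] [329.12080537 201.72483221] [ 0.52467392 -0.04056065  0.072     ]
```

>>> arm_command([
  [-0.045,-0.032,-0.003,0.13],
  [-0.09,-0.064,-0.006,0.27],
  [-0.135,-0.095,-0.009,0.41],
  [-0.18,-0.127,-0.012,0.55],
  [-0.22,-0.155,-0.015,0.69],
], hand=0)

```text
time: 1.7
ee_pos: [0.31, 0.3315, 0.2454]
tcp_rot: [180.0, -0.0, 124.0]
wrist_force: [0.2, 1.0, 0.8]
opening: 0.0125
grasp_force: 0.0
```

```bash
python3 - <<'E'
from h import *
print(bot.get_obs()['ee_pos'],bot.get_obs()['tcp_rot'],shift([.50,.10,.26],95.6))
E
```

```text
[0.31002401 0.33148995 0.24538375] [ 1.79963160e+02 -6.80690354e-03  1.23964245e+02] (array([-0.2981,  0.0282, -0.0146]), np.float64(0.495))
```

>>> arm_command([
  [-0.045,0.004,-0.003,0.1],
  [-0.09,0.008,-0.006,0.2],
  [-0.14,0.013,-0.009,0.3],
  [-0.185,0.017,-0.012,0.4],
  [-0.23,0.022,-0.0146,0.495],
])

```text
time: 2.2
ee_pos: [0.4579, 0.1536, 0.2602]
tcp_rot: [180.0, -0.0, 95.7]
wrist_force: [0.4, 1.4, -0.7]
opening: 0.0002
grasp_force: 0.0
```

>>> arm_command([
  [-0.035,0,0,0],
  [-0.07,0,0,0],
  [-0.07,0,0,0],
  [-0.07,0,0,0],
  [-0.07,0,0,0],
])

```text
time: 2.7
ee_pos: [0.4641, 0.0864, 0.2598]
tcp_rot: [180.0, -0.0, 95.9]
wrist_force: [0.3, 0.8, -0.1]
opening: 0.0004
grasp_force: 0.0
```

```bash
python3 - <<'E'
from h import *
o=bot.get_obs();print(o['time'],o['ee_pos'],o['tcp_rot'],o['opening'])
c=cam('wrist');a=c['color'];cv2.imwrite('pics/w1.png',a)
import pickle;pickle.dump(c,open('w1.pkl','wb'))
for t,z in dict(lock_top=.068,bumper=.058,stop_face=.058,nest_mid=.056,board_mid=.056,slide=0).items():
    for r in bot.mark_of('wrist',t)[:2]: print(t,np.round(r['location'],1),round(r['confidence'],2),np.round(at(c,r['location'],z),4))
h=cv2.cvtColor(a,cv2.COLOR_BGR2HSV)
for nm,lo,hi,z in(('or',(8,150,100),(22,255,255),.068),('red',(0,180,100),(4,255,255),.072)):
    n,l,s,ce=cv2.connectedComponentsWithStats(cv2.inRange(h,lo,hi))
    for i in range(1,n):
        if s[i,4]>150: print(nm,s[i],ce[i],at(c,ce[i],z))
E
```

```text
2.7 [0.46408409 0.08640863 0.25977009] [ 1.79992986e+02 -1.35047020e-02  9.59289707e+01] 0.0004077686405320859
lock_top [366.8 178.6] 0.63 [0.5127 0.0914 0.068 ]
bumper [363.9 209.2] 0.8 [0.516 0.056 0.058]
stop_face [359.7 280.3] 0.94 [ 0.523  -0.0289  0.058 ]
board_mid [415.8 350.4] 0.84 [ 0.6052 -0.1178  0.056 ]
slide [404.1 301.2] 0.74 [ 0.5989 -0.0846  0.    ]
or [351 168  30  28 546] [366.54578755 182.74908425] [0.51301864 0.08710984 0.068     ]
```

View pics/w1.png

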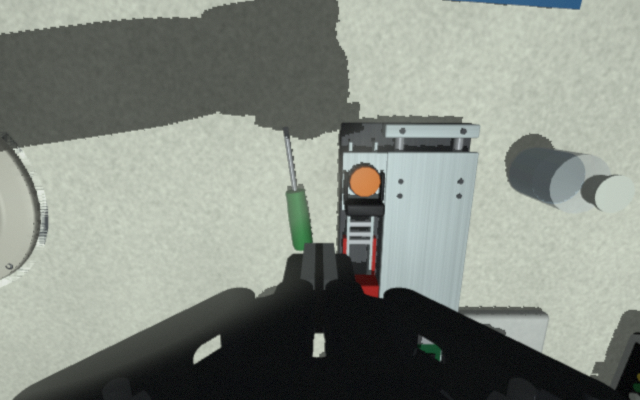

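The wrist view shows the button at (366,182), with its ledge at (365,209) and the red stop below it, partly hidden by the gripper. I'll go to 35 mm above the button, shifted a little towards the ledge.

```bash
python3 - <<'E'
from h import *
print(shift([.513,.085,.105],95.3))
E
```

```text
(array([-0.0064,  0.0485,  0.1547]), np.float64(0.0114))
```

>>> arm_command([
  [-0.0064,0.0485,0.0,0.011],
  [-0.0064,0.0485,0.04,0.011],
  [-0.0064,0.0485,0.08,0.011],
  [-0.0064,0.0485,0.12,0.011],
  [-0.0064,0.0485,0.15,0.011],
])

```text
time: 3.55
ee_pos: [0.5122, 0.0845, 0.1069]
tcp_rot: [-179.9, 0.0, 95.3]
wrist_force: [0.1, -0.6, 0.3]
opening: 0.0
grasp_force: 0.0
```

```bash
python3 - <<'E'
from h import *
o=bot.get_obs();print(o['time'],o['ee_pos'],o['tcp_rot'],o['wrist_force'])
c=cam('wrist');a=c['color'];cv2.imwrite('pics/w2.png',a[60:360,120:520].repeat(2,0).repeat(2,1))
for t,z in dict(lock_top=.068,bumper=.058,stop_face=.058).items():
    for r in bot.mark_of('wrist',t)[:2]: print(t,np.round(r['location'],1),round(r['confidence'],2),np.round(at(c,r['location'],z),4))
h=cv2.cvtColor(a,cv2.COLOR_BGR2HSV)
n,l,s,ce=cv2.connectedComponentsWithStats(cv2.inRange(h,(8,150,80),(22,255,255)))
for i in range(1,n):
    if s[i,4]>150:
        print(s[i],ce[i],at(c,ce[i],.068));x,y,w,hh=s[i][:4]
        for p in((x,y+hh/2),(x+w,y+hh/2),(x+w/2,y)): print(p,at(c,p,.068))
E
```

```text
3.55 [0.51224694 0.08450046 0.10690888] [-1.79869338e+02  8.33967869e-03  9.52893451e+01] [ 0.0755734  -0.59458251  0.32197355]
stop_face [226.6 265.8] 0.18 [0.4564 0.0518 0.058 ]
[302 204  43  40 964] [327.13381743 227.30497925] [0.51642803 0.08676237 0.068     ]
(np.int32(302), np.float64(224.0)) [0.50181569 0.08742814 0.068     ]
(np.int32(345), np.float64(224.0)) [0.52647208 0.08972129 0.068     ]
(np.float64(323.5), np.int32(204)) [0.51299864 0.10048251 0.068     ]
```

View pics/w2.png

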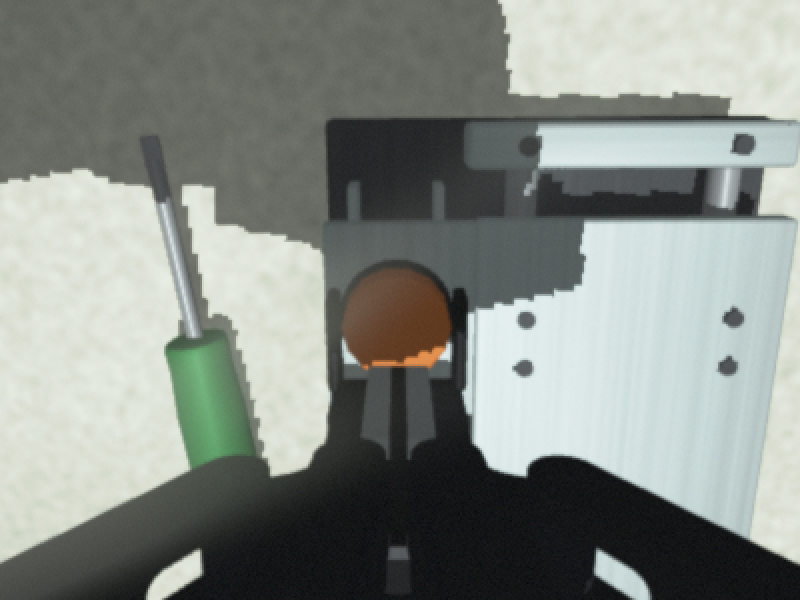

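In the close view the button spans columns 291–346 and is centred at about (319,219), which puts it at world ≈(0.5125, 0.0913). The finger is centred across it. I'll back off 2 mm from the ledge and press down.

>>> arm_command([
  [0.002,0,0.01,0],
  [0.002,0,0.022,0],
  [0.002,0,0.032,0],
  [0.002,0,0.036,0],
  [0.002,0,0.038,0],
])

```text
time: 4.25
ee_pos: [0.5126, 0.0864, 0.0711]
tcp_rot: [-180.0, 0.0, 95.3]
wrist_force: [0.3, -0.5, 0.8]
opening: -0.0001
grasp_force: 0.0
```

>>> arm_command([
  [0,0,0.001,0],
  [0,0,0.002,0],
  [0,0,0.003,0],
  [0,0,0.004,0],
  [0,0,0.004,0],
])

```text
time: 4.75
ee_pos: [0.513, 0.0864, 0.068]
tcp_rot: [180.0, -0.0, 95.3]
wrist_force: [0.2, -0.4, 1.4]
opening: -0.0001
grasp_force: 1.0
```

>>> arm_command([
  [0,0,0.001,0],
  [0,0,0.002,0],
  [0,0,0.003,0],
  [0,0,0.004,0],
  [0,0,0.004,0],
])

```text
time: 5.25
ee_pos: [0.513, 0.0864, 0.0638]
tcp_rot: [180.0, -0.0, 95.3]
wrist_force: [0.3, -1.3, 3.8]
opening: -0.0005
grasp_force: 2.3
```

>>> arm_command([
  [0,0,0.001,0],
  [0,0,0.002,0],
  [0,0,0.003,0],
  [0,0,0.003,0],
  [0,0,0.003,0],
])

```text
time: 5.75
ee_pos: [0.513, 0.0864, 0.061]
tcp_rot: [180.0, -0.0, 95.3]
wrist_force: [-0.3, -0.6, 6.3]
opening: -0.0001
grasp_force: 3.1
```

>>> arm_command([
  [0,0,0.001,0],
  [-0.002,0,0.001,0],
  [-0.005,0,0.001,0],
  [-0.008,0,0.001,0],
  [-0.011,0,0.001,0],
])

```text
time: 6.25
ee_pos: [0.5142, 0.0757, 0.0609]
tcp_rot: [179.9, -0.0, 95.3]
wrist_force: [-2.1, 1.1, 13.3]
opening: -0.0
grasp_force: 6.5
```

>>> arm_command([
  [-0.003,0,0,0],
  [-0.006,0,0,0],
  [-0.009,0,0,0],
  [-0.012,0,0,0],
  [-0.015,0,0,0],
])

```text
time: 6.75
ee_pos: [0.5157, 0.0608, 0.0609]
tcp_rot: [179.9, -0.0, 95.3]
wrist_force: [-2.4, 1.1, 12.1]
opening: 0.0003
grasp_force: 6.3
```

>>> arm_command([
  [-0.004,0,0,0],
  [-0.008,0,0,0],
  [-0.012,0,0,0],
  [-0.016,0,0,0],
  [-0.02,0,0,0],
])

```text
time: 7.25
ee_pos: [0.5176, 0.0408, 0.0609]
tcp_rot: [179.9, -0.0, 95.3]
wrist_force: [-3.3, 1.9, 12.2]
opening: 0.0003
grasp_force: 6.1
```

```bash
python3 - <<'E'
from h import *
o=bot.get_obs();print(o['time'],o['ee_pos'],o['wrist_force'])
c=cam('scene');w=cam('wrist')
cv2.imwrite('pics/m.png',np.hstack([cv2.resize(c['color'][150:250,250:400],(450,300),interpolation=cv2.INTER_CUBIC),w['color'][80:380,160:510]]))
E
```

```text
7.25 [0.5176239  0.04083005 0.0609205 ] [-3.31204716  1.92862284 12.18794301]
```

View pics/m.png

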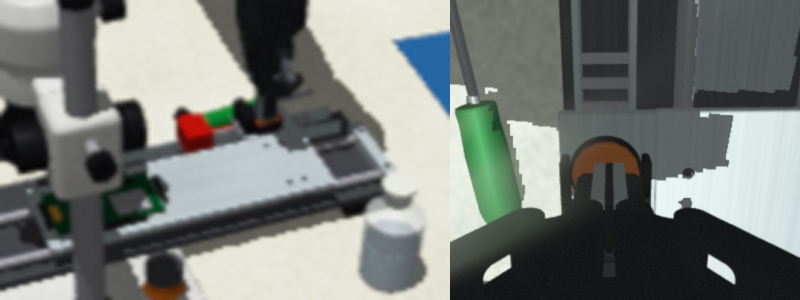

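The wrist image shows the finger on the button and the carriage well clear of its start, with the first lock teeth now exposed behind it. The motion works, so I'll carry on.

>>> arm_command([
  [-0.005,-0.0003,0,0],
  [-0.01,-0.0006,0,0],
  [-0.015,-0.0008,0,0],
  [-0.02,-0.001,0,0],
  [-0.025,-0.0012,0,0],
])

```text
time: 7.85
ee_pos: [0.5199, 0.0158, 0.061]
tcp_rot: [179.8, -0.0, 95.3]
wrist_force: [4.3, 2.1, 7.7]
opening: 0.0001
grasp_force: 3.9
```

>>> arm_command([
  [-0.002,0,0,0],
  [-0.004,0,0,0],
  [-0.006,-0.0002,0,0],
  [-0.008,-0.0004,0,0],
  [-0.01,-0.0005,0,0],
])

```text
time: 8.35
ee_pos: [0.5205, 0.0059, 0.061]
tcp_rot: [179.7, -0.0, 95.3]
wrist_force: [4.8, 1.8, 7.2]
opening: 0.0003
grasp_force: 3.8
```

>>> arm_command([
  [-0.001,0,0,0],
  [-0.002,0,0,0],
  [-0.003,0,0,0],
  [-0.004,0,0,0],
  [-0.005,0,0,0],
])

```text
time: 8.85
ee_pos: [0.5202, 0.0019, 0.0609]
tcp_rot: [179.8, -0.1, 95.3]
wrist_force: [0.7, 8.0, 10.6]
opening: -0.0002
grasp_force: 5.3
```

>>> arm_command([
  [-0.0005,0,0,0],
  [-0.001,0,0,0],
  [-0.0015,0,0,0],
  [-0.0015,0,0,0],
  [-0.0015,0,0,0],
])

```text
time: 9.35
ee_pos: [0.5201, 0.0005, 0.0609]
tcp_rot: [179.8, -0.1, 95.3]
wrist_force: [-0.4, 7.3, 11.1]
opening: 0.0001
grasp_force: 5.4
```

```bash
python3 - <<'E'
from h import *
o=bot.get_obs();print(o['time'],o['ee_pos'],o['wrist_force'])
c=cam('top');s=cam('scene')
for n,cc in(('top',c),('scene',s)):
    for t,z in dict(lock_top=.061,bumper=.058,stop_face=.058).items():
        for r in bot.mark_of(n,t)[:1]: print(n,t,np.round(r['location'],1),round(r['confidence'],2),np.round(at(cc,r['location'],z),4))
cv2.imwrite('pics/e.png',np.hstack([cv2.resize(x['color'][b:b+60,a:a+80],(400,300),interpolation=cv2.INTER_CUBIC) for x,a,b in((c,285,170),(s,290,160))]))
E
```

```text
9.35 [5.20137417e-01 4.58075057e-04 6.09224408e-02] [-0.39403766  7.33148761 11.08188172]
top stop_face [321.4 200.5] 0.37 [ 0.5297 -0.0199  0.058 ]
scene lock_top [379.  230.6] 0.73 [0.7386 0.0995 0.061 ]
scene bumper [318.4 194.2] 0.64 [ 0.5256 -0.0269  0.058 ]
scene stop_face [321.4 193. ] 0.48 [ 0.5218 -0.0157  0.058 ]
```

View pics/e.png

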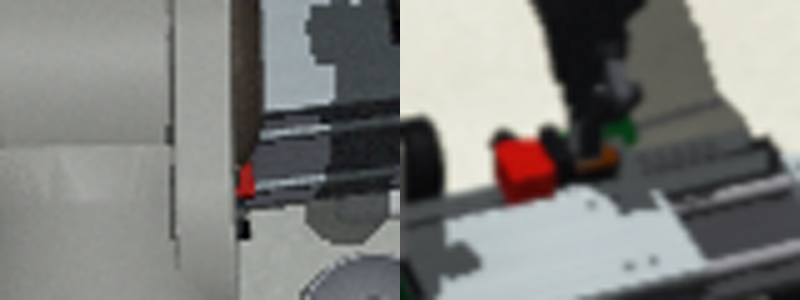

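Force is steady at about 7–8 N, so the finger is probably sliding on the button with the carriage already at the stop. I'll press on gently until the ledge takes the load.

>>> arm_command([
  [-0.0005,0,0,0],
  [-0.001,0,0,0],
  [-0.0015,0,0,0],
  [-0.002,0,0,0],
  [-0.002,0,0,0],
])

```text
time: 10.25
ee_pos: [0.5202, -0.0014, 0.0609]
tcp_rot: [179.9, -0.2, 95.3]
wrist_force: [-0.5, 7.5, 10.1]
opening: 0.0001
grasp_force: 6.2
```

>>> arm_command([
  [-0.0005,0,0,0],
  [-0.001,0,0,0],
  [-0.0015,0,0,0],
  [-0.002,0,0,0],
  [-0.002,0,0,0],
])

```text
time: 10.75
ee_pos: [0.5202, -0.0016, 0.0609]
tcp_rot: [179.8, -0.4, 95.4]
wrist_force: [-2.0, 19.4, 12.2]
opening: 0.0003
grasp_force: 10.9
```

The load rose to 19 N without further motion, so the carriage is at the stop. I'll lift straight up, keeping the light push on the ledge.

>>> arm_command([
  [0,0,0,0],
  [0.0005,0,-0.003,0],
  [0.0005,0,-0.006,0],
  [0.0005,0,-0.009,0],
  [0.001,0,-0.012,0],
])

```text
time: 11.25
ee_pos: [0.5182, -0.0018, 0.07]
tcp_rot: [-179.8, -0.3, 95.4]
wrist_force: [-0.4, 9.6, -6.7]
opening: 0.0001
grasp_force: 4.6
```

>>> arm_command([
  [0.002,0,-0.002,0],
  [0.005,0,-0.01,0],
  [0.005,0,-0.03,0],
  [0.005,0,-0.06,0],
  [0.005,0,-0.1,0],
])

```text
time: 11.75
ee_pos: [0.5182, 0.0011, 0.1718]
tcp_rot: [-179.9, 0.0, 95.3]
wrist_force: [1.3, 0.1, 0.1]
opening: 0.0
grasp_force: 0.0
```

>>> arm_command([
  [0.04,0,-0.03,0],
  [0.08,0,-0.06,0],
  [0.12,0,-0.06,0],
  [0.15,0,-0.06,0],
  [0.15,0,-0.06,0],
])

```text
time: 12.25
ee_pos: [0.5049, 0.1534, 0.2322]
tcp_rot: [180.0, -0.0, 95.5]
wrist_force: [-1.1, 0.1, -0.3]
opening: 0.0003
grasp_force: 0.0
```

```bash
python3 - <<'E'
from h import *
o=bot.get_obs();print(o['time'],o['ee_pos'],o['wrist_force'])
c=cam('top');s=cam('scene');w=cam('wrist')
for n,cc in(('top',c),('scene',s),('wrist',w)):
    for t,z in dict(lock_top=.068,bumper=.058,stop_face=.058,board_mid=.056,nest_mid=.056).items():
        for r in bot.mark_of(n,t)[:1]: print(n,t,np.round(r['location'],1),round(r['confidence'],2),np.round(at(cc,r['location'],z),4))
cv2.imwrite('pics/e2.png',np.vstack([np.hstack([cv2.resize(x['color'][b:b+75,a:a+100],(400,300),interpolation=cv2.INTER_CUBIC) for x,a,b in((c,285,150),(s,270,160))]),cv2.resize(w['color'],(480,300)).copy()[:, :].repeat(1,0) if 0 else np.hstack([cv2.resize(w['color'],(480,300)),np.zeros((300,320,3),np.uint8)])]))
E
```

```text
12.25 [0.50489849 0.15335833 0.23215686] [-1.09715603  0.11289288 -0.25557762]
top lock_top [308.6 204.6] 0.7 [0.5187 0.0138 0.068 ]
top bumper [322.6 205.4] 0.94 [ 0.5166 -0.0228  0.058 ]
top stop_face [325.1 200.4] 0.72 [ 0.5298 -0.0298  0.058 ]
top board_mid [474.4 166.2] 0.97 [ 0.6123 -0.4299  0.056 ]
scene lock_top [327.8 191.6] 0.55 [0.532  0.0027 0.068 ]
scene bumper [320.  197.9] 0.79 [ 0.5454 -0.0269  0.058 ]
scene stop_face [316.6 190.1] 0.62 [ 0.5032 -0.0269  0.058 ]
scene board_mid [186.7 248.6] 0.81 [ 0.6725 -0.446   0.056 ]
scene nest_mid [273.8 219.1] 0.67 [ 0.6087 -0.1889  0.056 ]
wrist bumper [319.1 341.5] 0.66 [ 0.5221 -0.0299  0.058 ]
wrist stop_face [320.8 340.7] 0.47 [ 0.5239 -0.0287  0.058 ]
```

View pics/e2.png

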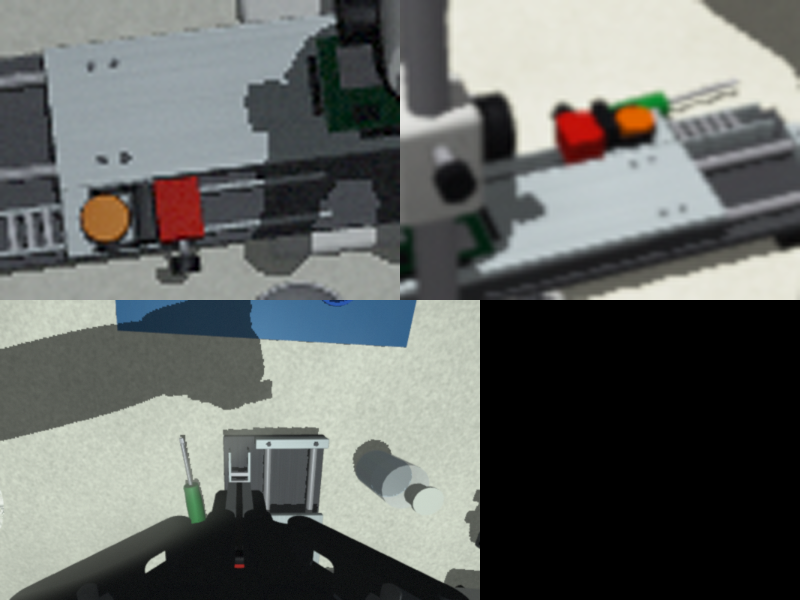

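The carriage bracket sits flush against the red stop, in the top view at crop (155,210), and the button looks up. I'll triangulate the button height before and after to confirm, then hand in.

```bash
python3 - <<'E'
from h import *
c=cam('top');s=cam('scene')
def cen(a,box):
    x0,y0,x1,y1=box;h=cv2.cvtColor(a,cv2.COLOR_BGR2HSV)[y0:y1,x0:x1]
    m=cv2.moments(cv2.inRange(h,(8,150,120),(22,255,255)),True);return [m['m10']/m['m00']+x0,m['m01']/m['m00']+y0]
for n,t,sc in(('before',cv2.imread('pics/top0.png'),cv2.imread('pics/scene0.png')),('after',c['color'],s['color'])):
    a=cen(t,(265,190,325,220));b=cen(sc,(310,170,370,205))
    d1,d2=ray(c,a),ray(s,b);k=np.linalg.lstsq(np.c_[d1,-d2],s['p']-c['p'],rcond=None)[0]
    print(n,a,b,c['p']+k[0]*d1,s['p']+k[1]*d2)
E
```

```text
before [280.0, 207.82178217821783] [349.1276595744681, 184.91489361702128] [0.51210714 0.08971076 0.06586506] [0.51018516 0.08269988 0.06489255]
after [310.8217821782178, 204.0] [328.1458333333333, 189.41666666666666] [0.52022313 0.00793561 0.0672283 ] [0.52006941 0.00733981 0.06718363]
```

The button is up: its height is 67 mm, against 66 mm measured at the start and 61 mm if it were still down. The carriage has travelled about 82 mm. Handing in.

```bash
python3 -c "
from workcell import bot
print(bot.job_done())"
```

```text
the job is handed in; nothing more can be done
None
```

The job is handed in, though the judge returned no verdict: I pushed the carriage about 82 mm to the red end stop with the button held down, where it took 19 N without moving, then let the button spring back up, and saw no sign of contact with the board, the microscope or anything else on the bench.

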